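# Refit a cleaned gas burner and its control knob

### The job

Put the washed table hob back together: set the flame spreader into the burner cup on the hob and let go, then lay the burner cap centred and flat on the spreader and let go. Then turn the control knob so that its D-shaped bore matches the spindle (pointer towards the burner), push it fully home, and press knob and spindle right down as one does to light the burner; finish while still holding the knob pressed down. Leave the creamer pods, the shaker and the canister where they stand.

Things in the scene. Friction and masses are not known exactly. Their poses are not given: they have to be found in the camera images.
- hob: stainless table gas hob with one burner, 260 mm deep (its x) x 200 mm wide (its y), top face 52 mm above its origin, which is the centre of its footprint at worktop height; fixed. Its x axis runs from the front (spindle side, nearest the robot) to the back (burner side).
- burner_seat (a point): centre of the rim of the aluminium burner cup on the hob, 66 mm above the worktop. The cup is a ring 62 mm outside, 46 mm inside diameter, 14 mm high, open above. Axes as the hob's.
- spreader: aluminium flame spreader: ring with dark ports round its edge, right way up on the mat, 0.1 kg. Skirt 41 mm across, 10 mm long; above it a flange 60 mm across, 12 mm thick, with a 26 mm hole. Origin: centre of the skirt's lower end (flange 10 to 22 mm above). Seated: skirt in the burner cup, flange on its rim, origin 10 mm below burner_seat.
- burner_cap: dark burner cap: disc 52 mm across, 8 mm thick, with a spigot 21 mm across and 7 mm long under its middle, on which it stands on the mat; 0.12 kg. Origin: centre of the spigot's lower end (disc 7 to 15 mm above). Seated: spigot in the spreader's hole, disc flat on the flange, origin 15 mm above the spreader's.
- knob: black control knob, bore down on the mat, 0.05 kg. Round base 43 mm across, 18 mm high; on it a grip wing along the knob's x, 36 mm long, 15 mm thick (y), from 18 to 37 mm height. Origin: centre of the underside. D bore from below: 14 mm diameter, 15 mm deep, its flat on the side away from the pointer, 2.5 mm from the axis.
- knob_pointer (a point): tip of the pointer tab (white line) at the foot of the knob, 28 mm from the knob's axis along its +x, 3 mm above the underside. Axes as the knob's.
- spindle_tip (a point): top of the upright brass D-spindle on the hob's front half, 27 mm above the hob's top; moves down with it. 12 mm diameter, top 3 mm tapered, one flat 1.5 mm from the axis facing the hob's front (this point's -x; axes as the hob's). The knob fits one way: knob x along this x, pointer to the burner. Home: end of bore on the tip, knob origin 15 mm below.
- spindle (a joint): how far the spindle is pressed in, m: 0 as it stands (up), 0.006 at its stop. A spring pushes it up with 4.5 N at 0, rising to 10 N at the stop. It does not turn.
- dry_mat: grey ribbed drying mat, 130 mm (x) x 330 mm (y) and 3 mm thick, fixed on the worktop; the three washed parts stand on it in any order. Origin: centre of its underside. Behind it stands the juice dispenser, whose nearest tap juts out to x = 0.56 m at y = 0.18 m, between 0.1 and 0.23 m high (fixed, in the base frame): keep the gripper in front of it.
- creamer_1: single creamer pod on the back part of the mat, about 40 mm wide, 21 mm high; origin: centre of its underside; not to be disturbed
- creamer_2: second creamer pod on the back part of the mat, about 40 mm wide, 21 mm high; origin: centre of its underside; not to be disturbed
- shaker: grey and clear shaker, 44 mm across, 90 mm high, left of the mat; origin: centre of its underside; not to be disturbed
- canister_2: white canister with a wooden lid, 92 mm across, 120 mm high, at the left; origin: centre of its underside; not to be disturbed

How it is judged:
On the way, in this order (a step that is already met when the one before it is completed fails the run):
1. the flame spreader sits in the burner cup, flange on the rim, and is let go (horizontal distance between spreader and burner_seat below 0.004 m and z of spreader in the frame of burner_seat between -0.012 and -0.008 m and angle between spreader's own z axis and vertical below 0.07 rad and contact force between the fingers and spreader below 0.1 N), for 0.2 s.
2. the burner cap lies centred and flat on the spreader and is let go (horizontal distance between spreader and burner_seat below 0.004 m and z of spreader in the frame of burner_seat between -0.012 and -0.008 m and angle between each of spreader, burner_cap's own z axis and vertical below 0.07 rad and horizontal distance between burner_cap and spreader below 0.004 m and z of burner_cap in the frame of spreader between 0.013 and 0.017 m and contact force between the fingers and burner_cap below 0.1 N), for 0.2 s.
3. the knob is pushed home on the spindle, flat to flat, pointer towards the burner (horizontal distance between knob and spindle_tip below 0.0025 m and z of knob in the frame of spindle_tip between -0.0175 and -0.013 m and x of knob_pointer in the frame of spindle_tip above 0.02 m and angle between the x axis of knob and the x axis of spindle_tip, either way round below 0.3 rad and angle between knob's own z axis and vertical below 0.09 rad), for 0.1 s.
At the end, for the whole second after the job is handed in: Spreader in the burner cup and cap on the spreader (4 mm in plan, 2 mm in height, 4 degrees), untouched; knob home on the spindle (2.5 mm in plan, 2 mm in depth, pointer to the burner within 0.3 rad), fingers on it, spindle held in by over 4.5 of its 6 mm (all of step 2 and all of step 3 and contact force between the fingers and spreader below 0.1 N and value of joint spindle above 0.0045 m and contact force between the fingers and knob above 2 N); the arm keeps its last pose, push and grip.
It fails at once if a creamer pod, the shaker or the canister is moved by more than 20 mm (distance of any of creamer_1, creamer_2, shaker, canister_2 from where it was at the start of the episode above 0.02 m).
It also fails if it takes over 72 s, if anything falls off the work surface, if the arm or the gripper's body presses on something with over 40 N, if the wrist force passes 120 N, or if a joint passes its speed limit or range.

### The arm

A 7-joint arm with a two-finger parallel gripper is mounted at the origin on a cart in front of the work surface, level with it; the furniture and walls round the work are solid. World frame = base frame: x ahead of the robot, y to its left, z up, the work surface at z = 0. Lengths are in m, angles in rad, forces in N, time in s.
With the tool pointing down it reaches from about 0.425 to 0.925 m from the base axis. Payload 6.8 kg.
Tool frame: the origin (TCP) lies at the very end of the fingers, on their centre line; the grasp point (between the pads) lies 19 mm behind it; z points along the fingers, y is the line along which they close (so a half turn about z gives the same grasp; the last joint's range is limited). The gripper opens to 85 mm and grips with 20 to 120 N. Pads are 22 mm wide; open, the fingers measure 114 mm over their backs; the gripper's body (76 mm by 85 mm) begins 54 mm behind the grasp point. The pads swing forward as they close: fully open they stand 13 mm farther back than shut.
Start: joints at [1.037, 0.477, 0.022, 1.555, -0.011, 1.109, -0.083], TCP at [0.279, -0.615, 0.231] pointing down, gripper open.
Joint ranges: [-2.96, 2.96], [-0.34, 2.1], [-1.41, 1.46], [0.24, 2.44], [-1.37, 4.51], [0.17, 1.92], [-2.96, 2.96]. Speed limits (rad/s): [2.39, 2.39, 3.14, 3.14, 3.14, 3.14, 3.14].

### API

Orientations are given as a rotation vector (axis times angle).
In Python, from workcell import state, snapshot, job_done, look_for, mark_of gives the robot as it stands.
- The arm moves only by the tool play_rows, never from a script. Its argument "motion" is a list that holds one entry, the list of rows, each a list of 7 numbers: the finger opening in cm, from 0 to 8.54, then the shift along the tool's x, y, z in cm, then the turn, a rotation vector about the tool's x, y, z in degrees. A call has 1 to 8 rows; each row is the pose to reach, as a shift and turn from the pose commanded when the call began, along the tool's axes at that moment; what a row does not reach only later rows make up. A row lasts 1/12 s, in which the tool goes at most 41.7 mm and 7.16 degrees, less where a joint would pass 70% of its speed; a pose out of reach is approached as far as the arm can. A call with a gripper value outside its range is refused whole. The fingers move at their own pace and stop on an object; the grip force is fixed at half the most. Time passes only in rows, so rows that repeat a pose let the fingers close. It gives the time, the measured TCP pose, the force, the opening and the grip force at its end, in the units of the state.
- state(): the state, without advancing time (a new reading comes with each control period).
- snapshot(name): name is "side" or "top"; returns a dict with "frame" (480x640x3 uint8, blue, green, red), "depth" (480x640 float32, m along the optical axis (not along the pixel's ray), 0 where there is no reading), "K" (3x3 intrinsics, pixels), "k1" (the pictures are not rectified: a ray, as slopes to the right and down, at radius r is drawn at 1 + k1 r^2 times it, then the intrinsics apply), "extrinsics" (4x4, takes a point from camera to world coordinates). Camera axes: x right, y down, z forward; pixel columns grow to the right and rows downward; lengths in m; the calibration is good to about 2 mm. A picture is of the moment at which its call begins.
- job_done(): hands the job in; it is judged then, once.
Trained networks look in the newest picture that a camera, given by its name, has taken for a name from the list of things; names that differ only in an ending like _2 or _b are one class to them, and where a whole thing is asked for, a point or a joint stands for the part that bears it (a point fixed in the world has none). Each returns a list of dicts, best first, with "conf" (0 to 1); they miss things now and then, are a little off and sometimes report something else, mostly with a low value. They report only what shows in the picture. A call takes as long as a camera call.
- look_for(camera, label): "rect" ([left, top, width, height] in pixels, round what is visible of it).
- mark_of(camera, label): "location" ([column, row] in pixels: a listed point, or the origin of a listed thing).
The state is a dict: "clock": time; "joint_positions": joint angles; "joint_vel": joint speeds; "joint_efforts": joint torques, N m; "tool_pos": TCP position; "tcp_rot": TCP orientation; "contact_force": force on the tool from outside, world axes, zero at the start; "ft_torque": the same for the moment, N m; "width": opening from 0.0 (shut) to 1.0 (fully open); "grasp_force": force on a finger pad.
Only numpy, scipy, OpenCV 4.12 (cv2) and the standard library are available. Lean on these libraries where they do the work, as an engineer would, in place of code of your own. Each camera call takes 0.05 s, during which the arm holds its last target. There are 200 camera calls.

## Working session

There is one attempt and no reset: what is moved stays moved. The work goes in short steps, Python scripts to look and compute and a tool call to move; the robot and the scene stay as the last step left them, time stands still between calls to the robot, and variables do not carry over. Pictures are saved under pics/ and viewed, at most 10 in all, crops included, and the job is handed in when it is done.

Besides the shell and the picture viewer there is one more tool, called after ">>>" in YAML: its name, and indented under it one key for each argument. play_rows: Moves the arm, as the interface text tells. Its arguments: {"type":"object","properties":{"motion":{"type":"array","items":{"type":"array","items":{"type":"array","items":{"type":"number"}}}}},"required":["motion"]}

```bash
mkdir -p pics; ls; cat > h.py <<'E'
import numpy as np,cv2
from workcell import *
def undist(s,px):
    K=s["K"];u=np.array([(px[0]-K[0,2])/K[0,0],(px[1]-K[1,2])/K[1,1]]);v=u.copy()
    for _ in range(20): v=u/(1+s["k1"]*(v@v))
    return v
def ray(s,px):
    v=undist(s,px);E=np.array(s["extrinsics"]);return E[:3,3],E[:3,:3]@np.array([v[0],v[1],1])
def at_z(s,px,z):
    o,d=ray(s,px);return o+d*(z-o[2])/d[2]
def at_depth(s,px):
    o,d=ray(s,px);c,r=int(round(px[0])),int(round(px[1]));return o+d*s["depth"][r,c]
def cloud(s):
    K=s["K"];h,w=s["depth"].shape;c,r=np.meshgrid(np.arange(w),np.arange(h))
    u=np.stack([(c-K[0,2])/K[0,0],(r-K[1,2])/K[1,1]],-1);v=u.copy()
    for _ in range(20): v=u/(1+s["k1"]*(v**2).sum(-1,keepdims=True))
    E=np.array(s["extrinsics"]);P=np.dstack([v,np.ones((h,w))])*s["depth"][...,None]
    return P@E[:3,:3].T+E[:3,3]
E
python3 - <<'E'
from h import *
print(state())
for n in("side","top"):
    s=snapshot(n);cv2.imwrite(f"pics/{n}0.png",s["frame"]);print(n,np.round(s["extrinsics"],3).tolist(),s["K"].tolist() if hasattr(s["K"],'tolist') else s["K"],s["k1"])
    for l in["burner_seat","spreader","burner_cap","knob","knob_pointer","spindle_tip","creamer_1","shaker","canister_2","hob","dry_mat"]:
        for m in mark_of(n,l)[:3]:
            try:p=at_depth(s,m["location"])
            except Exception as e:p=np.zeros(3)
            print(l,round(m["conf"],2),np.round(m["location"],1),np.round(p,4))
E
```

```text
pics
{'clock': 0.0, 'joint_positions': array([ 1.03687713,  0.47779061,  0.02235586,  1.55643297, -0.01146336,
        1.10927749, -0.08312152]), 'joint_vel': array([ 2.10754779e-03,  9.33981754e-04, -1.01810899e-03, -2.76819669e-05,
       -5.94250878e-04, -1.51206448e-03, -9.05934442e-04]), 'joint_efforts': array([ 4.64925233e-05, -5.96452260e+01,  1.60760086e+00, -2.81193119e+01,
        1.23612213e-02,  9.27587680e-03,  1.31045562e-05]), 'tool_pos': array([ 0.27855212, -0.61421447,  0.23034019]), 'tcp_rot': array([-3.06899811e+00, -6.63478487e-01,  8.51389003e-04]), 'contact_force': array([-0.71373908,  0.05216197, -0.17410847]), 'ft_torque': array([-0.01734405,  0.00584949, -0.00414316]), 'grasp_force': 0.0, 'width': 1.002421409539945}
side [[-0.238, -0.641, 0.729, -0.307], [-0.971, 0.163, -0.173, 0.491], [-0.008, -0.75, -0.662, 0.816], [0.0, 0.0, 0.0, 1.0]] [[526.2913723227956, 0.0, 319.64093550045135], [0.0, 526.2913723227956, 239.17718892850544], [0.0, 0.0, 1.0]] 0.0054885733989751846
burner_seat 0.57 [457.8 187.4] [ 0.6316 -0.0802  0.0572]
spreader 0.92 [389.4 266.9] [0.4374
[... 803 characters left out ...]
03.4] [ 0.6206 -0.0693  0.0636]
spreader 0.9 [378.2 268.1] [0.4611 0.1537 0.0042]
burner_cap 0.63 [291.9 277.9] [0.4362 0.3819 0.0188]
knob 0.77 [338.7 268.8] [0.4574 0.2586 0.0375]
knob_pointer 0.77 [332.8 256.3] [ 0.4944  0.2739 -0.0014]
creamer_1 0.73 [354.1 250.9] [0.5048 0.2177 0.0292]
creamer_1 0.69 [317.1 253.8] [0.499  0.3151 0.0214]
shaker 0.52 [237.9 274.3] [0.4435 0.5162 0.0661]
canister_2 0.83 [200.2 268.6] [0.4557 0.6035 0.1046]
canister_2 0.75 [335.7 269.9] [0.456  0.2665 0.0203]
canister_2 0.22 [338.8 268.3] [0.4585 0.2584 0.0397]
hob 0.86 [462.8 219.7] [ 0.5794 -0.0616  0.0569]
dry_mat 0.61 [317.7 249.9] [0.5094 0.3135 0.0212]
dry_mat 0.57 [334.3 269.7] [0.4564 0.2701 0.0226]
```

```bash
python3 - <<'E'
from h import *
a=cv2.imread("pics/side0.png");b=cv2.imread("pics/top0.png")
a=cv2.resize(a[150:350,240:540],None,fx=2.6,fy=2.6,interpolation=3);cv2.imwrite("pics/sc.png",a)
b=cv2.resize(b[160:310,260:530],None,fx=2.9,fy=2.9,interpolation=3);cv2.imwrite("pics/tc.png",b)
E
```

```text
(no output)
```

View pics/sc.png

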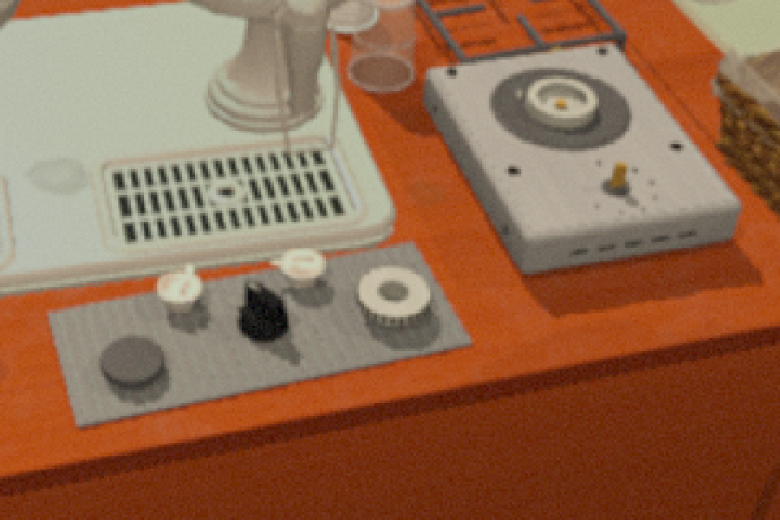

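View pics/tc.png

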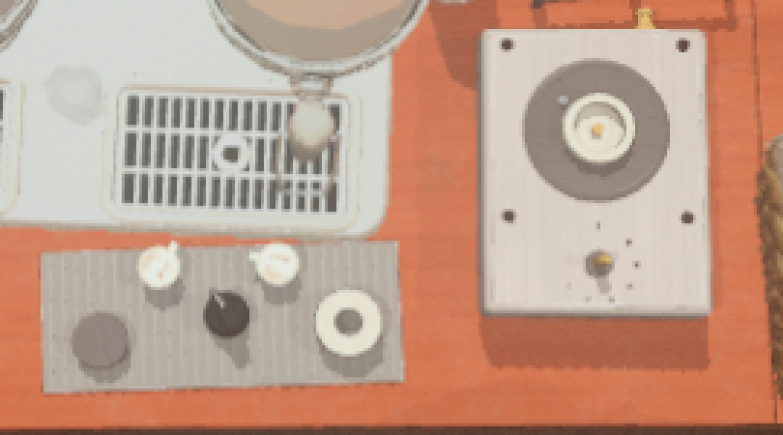

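The side crop shows the parts on the mat: cap at left (133,362), knob (265,312) and spreader (395,293). The cup is at (562,102) and the spindle at (618,180). In the top crop the knob's pointer goes up and to the left, and the hob is nearly aligned with the world axes.

Next I'll rectify patches at the known heights and fit circles of known radius.

```bash
cat >> h.py <<'E'
def proj(s,P):
    E=np.linalg.inv(np.array(s["extrinsics"]));p=P@E[:3,:3].T+E[:3,3];v=p[...,:2]/p[...,2:]
    v=v*(1+s["k1"]*(v**2).sum(-1,keepdims=True));K=s["K"]
    return v*[K[0,0],K[1,1]]+[K[0,2],K[1,2]]
def ortho(s,c,z,half=.06,res=.0004):
    n=int(2*half/res);i=np.arange(n)*res-half   # up=+x, left=+y
    Y,X=np.meshgrid(c[1]-i,c[0]-i);uv=proj(s,np.dstack([X,Y,np.full_like(X,z)])).astype(np.float32)
    return cv2.remap(s["frame"],uv[...,0],uv[...,1],cv2.INTER_CUBIC)
def fitcircle(img,c,R,search=.02,res=.0004,sign=0):
    # best centre maximising mean radial gradient on circle radius R
    g=cv2.GaussianBlur(cv2.cvtColor(img,6).astype(np.float32),(0,0),3);n=img.shape[0];half=n*res/2
    t=np.linspace(0,2*np.pi,120,endpoint=False);best=(-1,)
    for dx in np.arange(-search,search,.0006):
        for dy in np.arange(-search,search,.0006):
            f=lambda r:cv2.remap(g,((n/2-(dy+r*np.sin(t))/res)).astype(np.float32)[None],((n/2-(dx+r*np.cos(t))/res)).astype(np.float32)[None],1)[0]
            d=f(R-.0015)-f(R+.0015);v=abs(d.mean()) if sign==0 else np.clip(sign*d,-5,25).mean()
            if v>best[0]:best=(v,c[0]+dx,c[1]+dy)
    return best
E
python3 - <<'E'
from h import *
S={n:snapshot(n) for n in("top","side")}
rows=[]
for lab,c,z,R,sg in[("spreader",(.45,.155),.025,.030,1),("sprhole",(.45,.155),.025,.013,-1),("cap",(.435,.38),.018,.026,-1),("knobbase",(.455,.26),.021,.0215,-1),("cup",(.625,-.072),.066,.031,1),("cupin",(.625,-.072),.066,.023,-1)]:
    r=[]
    for n in S:
        o=ortho(S[n],c,z);b=fitcircle(o,c,R,sign=sg);print(lab,n,np.round(b,4));r.append(cv2.circle(cv2.resize(o,(266,266)),(int(133-(b[2]-c[1])/.12*266),int(133-(b[1]-c[0])/.12*266)),int(R/.12*266),(0,0,255),1))
    rows.append(np.vstack(r))
m=np.hstack(rows[:1]+rows[2:5]);cv2.imwrite("pics/m.png",cv2.resize(m,(800,400)))
E
```

```text
spreader top [25.      0.451   0.1512]
spreader side [24.6986  0.4558  0.1518]
sprhole top [25.      0.4516  0.1506]
sprhole side [25.      0.454   0.1524]
cap top [16.578   0.4372  0.3756]
cap side [15.9555  0.4354  0.3774]
knobbase top [24.4671  0.462   0.2622]
knobbase side [20.5597  0.4524  0.2664]
cup top [25.      0.6176 -0.0704]
cup side [24.835   0.6248 -0.0686]
cupin top [17.4706  0.6194 -0.0704]
cupin side [18.6297  0.6242 -0.0698]
```

View pics/m.png

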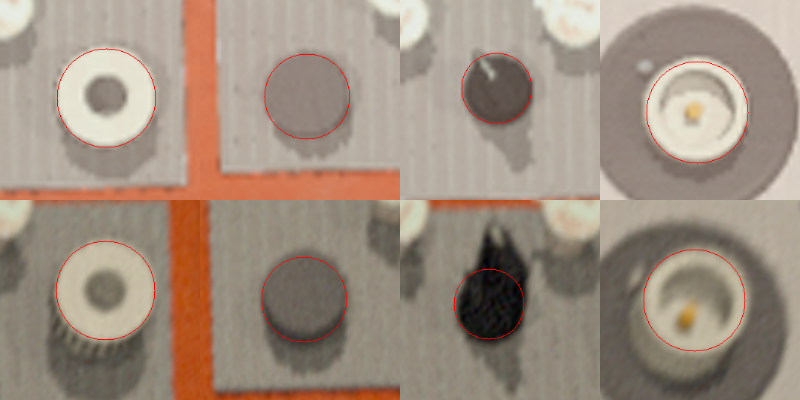

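The circles sit on the spreader, cap and cup rims, but the score is clipped for the bright parts. I'll raise the clip and refit finer. I'll measure the spindle, the pointer direction and the hob yaw in the same script.

```bash
sed -i 's/np.clip(sign\*d,-5,25)/np.clip(sign*d,-5,90)/; s/(0,0),3)/(0,0),2)/' h.py
python3 - <<'E'
from h import *
S={n:snapshot(n) for n in("top","side")}
for lab,c,z,R,sg in[("spreader",(.452,.152),.025,.030,1),("sprhole",(.452,.152),.025,.013,-1),("cap",(.436,.376),.018,.026,-1),("cup",(.621,-.07),.066,.031,1),("cupin",(.621,-.07),.066,.023,-1),("disc",(.621,-.07),.053,.050,-1)]:
    for n in S:
        o=ortho(S[n],c,z,.07);print(lab,n,np.round(fitcircle(o,c,R,.009,sign=sg),4))
r=[]
for n in S:
    for c,z,h in[((.455,.262),.040,.04),((.455,.262),.006,.04),((.5,-.068),.079,.03)]:
        r.append(cv2.resize(ortho(S[n],c,z,h,h/133),(266,266),interpolation=3))
cv2.imwrite("pics/k.png",np.vstack([np.hstack(r[:3]),np.hstack(r[3:])]))
# hob edges/dots
for n in S:
    print(n,[ (l,round(m["conf"],2),np.round(m["location"],1),np.round(at_z(S[n],m["location"],z),4)) for l,z in(("burner_seat",.066),("spindle_tip",.079),("knob_pointer",.006),("knob",.003)) for m in mark_of(n,l)[:1]])
o=ortho(S["top"],(.58,-.065),.052,.16,.0005);cv2.imwrite("pics/hob.png",o)
E
```

```text
spreader top [46.8009  0.4526  0.1514]
spreader side [42.102  0.455  0.152]
sprhole top [57.9209  0.4526  0.1514]
sprhole side [40.981   0.4562  0.152 ]
cap top [18.348   0.4378  0.376 ]
cap side [18.9144  0.4354  0.3778]
cup top [62.6499  0.6198 -0.0694]
cup side [37.2693  0.6246 -0.07  ]
cupin top [30.7672  0.6204 -0.07  ]
cupin side [23.6186  0.624  -0.0694]
disc top [ 5.8355  0.6294 -0.079 ]
disc side [12.5729  0.612  -0.079 ]
top [('burner_seat', 0.76, array([465.9, 205.5]), array([ 0.6147, -0.0688,  0.066 ])), ('spindle_tip', 0.3, array([332.8, 258.3]), array([0.4807, 0.2735, 0.079 ])), ('knob_pointer', 0.48, array([331.5, 257.6]), array([0.4901, 0.2773, 0.006 ])), ('knob', 0.6, array([339.5, 270.5]), array([0.4557, 0.2564, 0.003 ]))]
side [('burner_seat', 0.65, array([457.8, 188.7]), array([ 0.6157, -0.0713,  0.066 ])), ('spindle_tip', 0.55, array([476.1, 212.4]), array([ 0.5067, -0.0626,  0.079 ])), ('knob_pointer', 0.72, array([333.1, 270.6]), array([0.4779, 0.2751, 0.006 ])), ('knob', 0.57, array([339.9, 275.2]), array([0.4636, 0.2637, 0.003 ]))]
```

View pics/k.png

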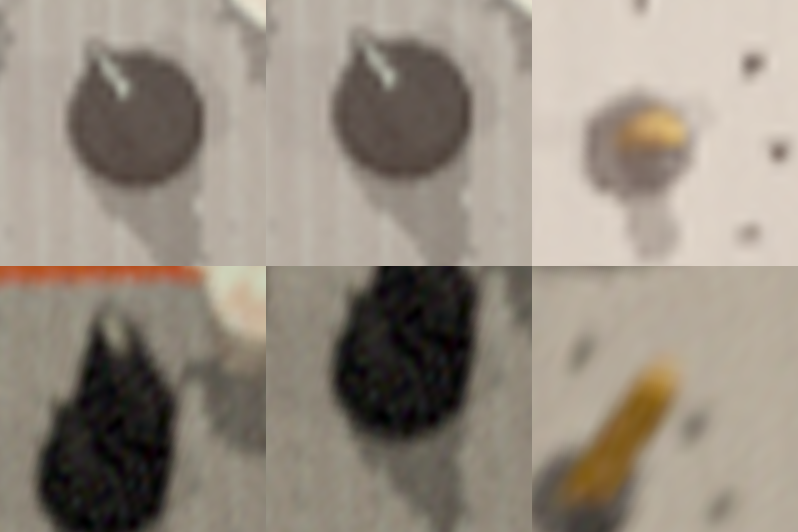

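View pics/hob.png

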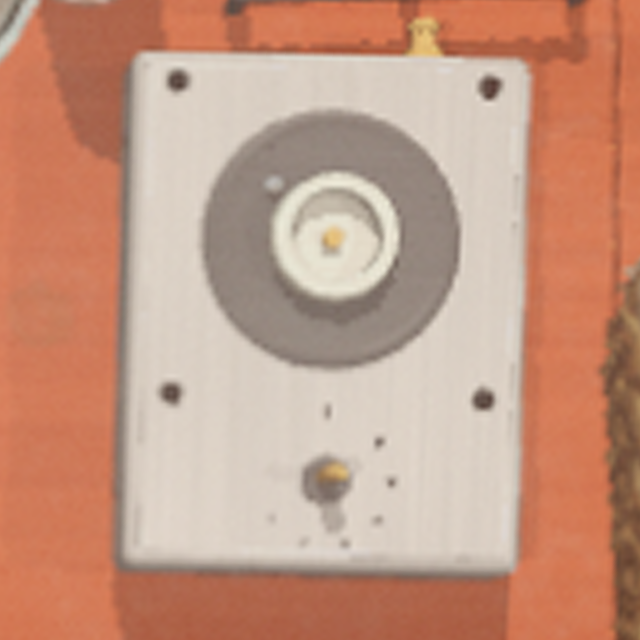

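The hob's yaw is about -1.4° (its right edge runs from (517,570) to (529,65)). The screws centre on (330,240), which matches the cup centre at about (0.62,-0.070). The knob's pointer tip is at (357,33) in the z=6 mm patch, so its heading is about +30°.

I'll add a move planner and set off for the spreader, closing along x.

```bash
cat >> h.py <<'E'
from scipy.spatial.transform import Rotation as Rn
def goal(x,y,z,yaw):  # yaw: direction of tool y in deg; prints shift cm / turn deg
    st=state();R=Rn.from_rotvec(st["tcp_rot"]);a=np.radians(yaw);ty=np.array([np.cos(a),np.sin(a),0]);tz=np.array([0,0,-1.])
    T=Rn.from_matrix(np.c_[np.cross(ty,tz),ty,tz])
    return np.round(np.r_[R.inv().apply(np.array([x,y,z])-st["tool_pos"])*100,(R.inv()*T).as_rotvec(degrees=True)],2).tolist()
E
python3 - <<'E'
from h import *
print(goal(.52,-.15,.22,-15),goal(.454,.152,.13,0))
E
```

```text
[41.16, -32.36, 1.13, 0.0, 0.0, -50.6] [47.62, -62.59, 10.13, 0.0, 0.0, -65.6]
```

>>> play_rows:
  motion:
    - [[8.5,41.2,-32.4,1.1,0,0,-50.6],[8.5,41.2,-32.4,1.1,0,0,-50.6],[8.5,41.2,-32.4,1.1,0,0,-50.6],[8.5,41.2,-32.4,1.1,0,0,-50.6],[8.5,41.2,-32.4,1.1,0,0,-50.6],[8.5,41.2,-32.4,1.1,0,0,-50.6],[8.5,41.2,-32.4,1.1,0,0,-50.6],[8.5,41.2,-32.4,1.1,0,0,-50.6]]

```text
clock: 2.47
tool_pos: [0.4329, -0.3172, 0.2247]
tcp_rot: [2.486, 1.92, 0.0]
contact_force: [0.3, -0.5, -0.2]
width: 0.998
grasp_force: 0.0
```

>>> play_rows:
  motion:
    - [[8.5,0,0,0,0,0,0],[8.5,0,0,0,0,0,0]]

```text
clock: 2.63
tool_pos: [0.434, -0.3162, 0.2247]
tcp_rot: [2.487, 1.919, 0.001]
contact_force: [0.0, -1.1, -0.4]
width: 0.99
grasp_force: 0.0
```

```bash
python3 - <<'E'
from h import *
print(state()["joint_positions"].round(2),goal(.454,.152,.09,0),goal(.454,.152,.0085,0))
E
```

```text
[ 0.75  0.27 -0.29  1.88  0.09  1.    0.17] [45.79, -9.94, 13.48, 0.05, -0.02, -14.68] [45.79, -9.95, 21.63, 0.05, -0.02, -14.68]
```

>>> play_rows:
  motion:
    - [[8.5,45.8,-9.9,5,0,0,-14.7],[8.5,45.8,-9.9,5,0,0,-14.7],[8.5,45.8,-9.9,5,0,0,-14.7],[8.5,45.8,-9.9,5,0,0,-14.7],[8.5,45.8,-9.9,5,0,0,-14.7],[8.5,45.8,-9.9,5,0,0,-14.7],[8.5,45.8,-9.9,5,0,0,-14.7],[8.5,45.8,-9.9,5,0,0,-14.7]]

```text
clock: 3.3
tool_pos: [0.4487, 0.0123, 0.1891]
tcp_rot: [2.23, 2.211, 0.0]
contact_force: [1.3, -0.4, -0.3]
width: 0.995
grasp_force: 0.0
```

```bash
python3 - <<'E'
from h import *
print(goal(.454,.152,.06,0))
E
```

```text
[13.98, 0.39, 12.9, 0.06, 0.04, -0.5]
```

>>> play_rows:
  motion:
    - [[8.5,14,0.4,4,0,0,-0.5],[8.5,14,0.4,4,0,0,-0.5],[8.5,14,0.4,4,0,0,-0.5],[8.5,14,0.4,4,0,0,-0.5],[8.5,14,0.4,12,0,0,-0.5],[8.5,14,0.4,12,0,0,-0.5],[8.5,14,0.4,12,0,0,-0.5],[8.5,14,0.4,12,0,0,-0.5]]

```text
clock: 3.97
tool_pos: [0.4523, 0.1505, 0.0678]
tcp_rot: [-2.218, -2.222, 0.007]
contact_force: [-0.1, 0.4, 0.5]
width: 0.994
grasp_force: 0.0
```

```bash
python3 - <<'E'
from h import *
print(goal(.454,.152,.0085,0))
s=snapshot("side");cv2.imwrite("pics/s1.png",cv2.resize(s["frame"][160:330,290:510],None,fx=3.5,fy=3.5,interpolation=3))
E
```

```text
[0.16, 0.19, 5.93, -0.25, 0.11, 0.11]
```

View pics/s1.png

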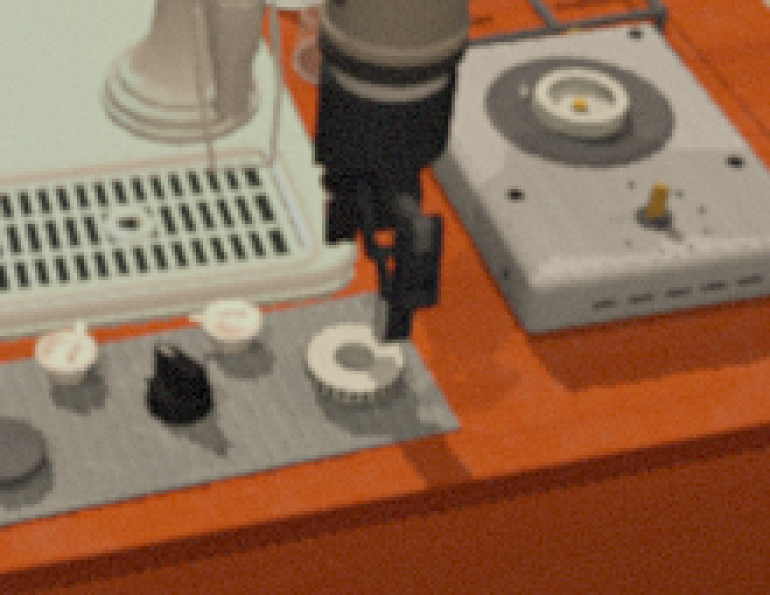

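The side view shows the gripper above the spreader, with the near fingertip at about (395,335) in front of the ring and nothing touched. I'll descend and close.

>>> play_rows:
  motion:
    - [[8.5,0.2,0.2,2,0,0,0],[8.5,0.2,0.2,4,0,0,0],[8.5,0.2,0.2,5.9,0,0,0],[8.5,0.2,0.2,5.9,0,0,0],[5.5,0.2,0.2,5.9,0,0,0],[5.5,0.2,0.2,5.9,0,0,0],[5.5,0.2,0.2,5.9,0,0,0],[5.5,0.2,0.2,5.9,0,0,0]]

```text
clock: 4.68
tool_pos: [0.4569, 0.1544, 0.0129]
tcp_rot: [2.217, 2.222, 0.004]
contact_force: [-3.9, -2.7, 17.9]
width: 0.653
grasp_force: 59.8
```

>>> play_rows:
  motion:
    - [[5.5,0,0,0,0,0,0],[5.5,0,0,0,0,0,0],[5.5,0,0,0,0,0,0],[5.5,0,0,0,0,0,0]]

```text
clock: 5.02
tool_pos: [0.4569, 0.1543, 0.0129]
tcp_rot: [2.216, 2.222, 0.004]
contact_force: [-3.2, -2.5, 16.6]
width: 0.662
grasp_force: 59.9
```

>>> play_rows:
  motion:
    - [[5.5,0,0,-2,0,0,0],[5.5,0,0,-4,0,0,0],[5.5,0,0,-7,0,0,0],[5.5,0,0,-10,0,0,0],[5.5,0,0,-10,0,0,0]]

```text
clock: 5.43
tool_pos: [0.4589, 0.1558, 0.1163]
tcp_rot: [2.214, 2.221, 0.015]
contact_force: [2.1, 0.8, -0.3]
width: 0.654
grasp_force: 63.0
```

```bash
python3 - <<'E'
from h import *
print(goal(.622,-.07,.12,-1.4))
print(goal(.54,.03,.15,-1.4))
s=snapshot("side");cv2.imwrite("pics/s2.png",cv2.resize(s["frame"][130:300,330:530],None,fx=3.5,fy=3.5,interpolation=3))
E
```

```text
[-22.63, 16.24, -0.27, 0.58, -0.18, 1.58]
[-12.6, 8.1, -3.32, 0.58, -0.18, 1.58]
```

View pics/s2.png

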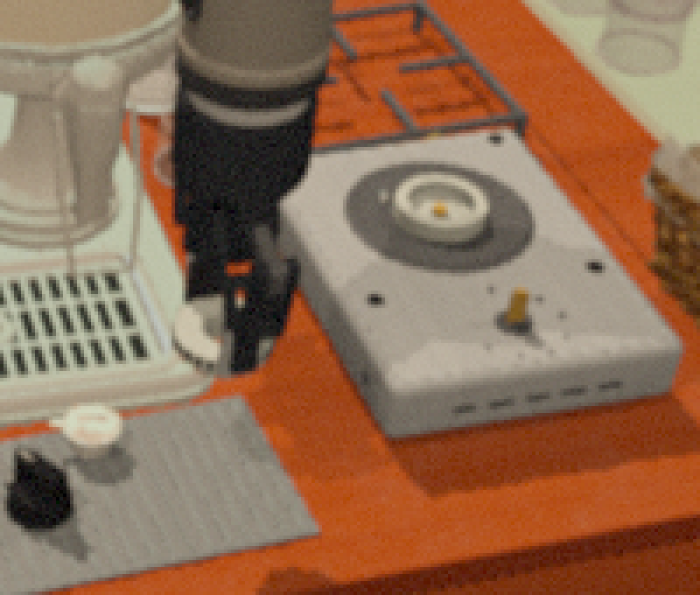

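The spreader is held by the flange; the near finger is at about (240,340) and the ring's left edge at (172,340). I'll carry it over the cup and compare ring and cup in both cameras.

>>> play_rows:
  motion:
    - [[5.5,-22.6,16.2,-0.3,0.6,0,1.6],[5.5,-22.6,16.2,-0.3,0.6,0,1.6],[5.5,-22.6,16.2,-0.3,0.6,0,1.6],[5.5,-22.6,16.2,-0.3,0.6,0,1.6],[5.5,-22.6,16.2,-0.3,0.6,0,1.6],[5.5,-22.6,16.2,-0.3,0.6,0,1.6],[5.5,-22.6,16.2,-0.3,0.6,0,1.6],[5.5,-22.6,16.2,-0.3,0.6,0,1.6]]

```text
clock: 6.15
tool_pos: [0.6206, -0.0798, 0.1124]
tcp_rot: [-2.256, -2.181, 0.014]
contact_force: [-0.1, -1.6, -0.8]
width: 0.66
grasp_force: 63.0
```

>>> play_rows:
  motion:
    - [[5.5,0,0,1,0,0,0],[5.5,0,0,2,0,0,0],[5.5,0,0,2,0,0,0],[5.5,0,0,2,0,0,0]]

```text
clock: 6.48
tool_pos: [0.6161, -0.0696, 0.0916]
tcp_rot: [-2.238, -2.19, 0.014]
contact_force: [0.6, -0.2, -0.7]
width: 0.658
grasp_force: 63.0
```

```bash
python3 - <<'E'
from h import *
st=state();print(st["tool_pos"],Rn.from_rotvec(st["tcp_rot"]).as_matrix().round(3).tolist(),st["width"])
S={n:snapshot(n) for n in("top","side")}
c=st["tool_pos"];zt=c[2]-.0099+.022
r=[]
for n in S:
    o=ortho(S[n],c,zt,.05,.0002);b=fitcircle(ortho(S[n],c,zt,.05),c,.030,.012,sign=1);print(n,np.round(b,4))
    o=cv2.circle(cv2.resize(o,(400,400)),(int(200-(b[2]-c[1])/.1*400),int(200-(b[1]-c[0])/.1*400)),120,(0,0,255),1);r.append(o)
cv2.imwrite("pics/h1.png",np.hstack(r))
E
```

```text
[ 0.61613644 -0.0696137   0.09159168] [[0.022, 1.0, -0.014], [1.0, -0.022, 0.001], [0.0, -0.014, -1.0]] 0.6578286064175165
top [25.2164  0.6125 -0.06  ]
side [18.8908  0.6203 -0.0732]
```

View pics/h1.png

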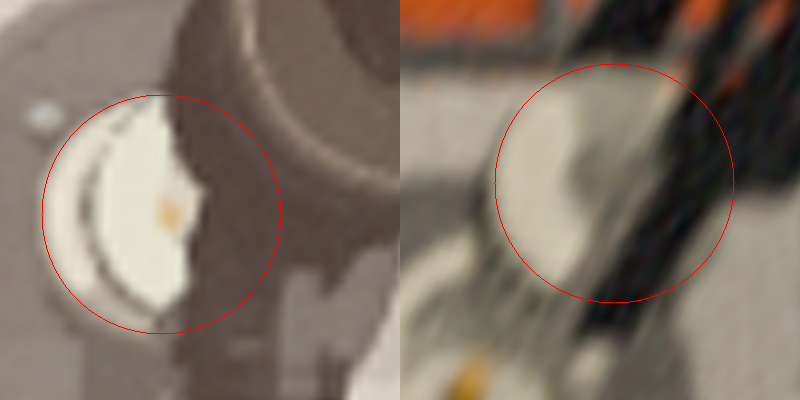

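Both views show the spreader held just above the cup. In the top patch (left) its dark edge arc runs (160,95)–(85,200)–(160,315), centred near (203,205). The red circle there locked onto the cup rim instead. I'll fit only the visible arc.

```bash
sed -i 's/def fitcircle(img,c,R,search=.02,res=.0004,sign=0):/def fitcircle(img,c,R,search=.02,res=.0004,sign=0,arc=(0,360)):/; s/t=np.linspace(0,2\*np.pi,120,endpoint=False)/t=np.radians(np.linspace(*arc,120,endpoint=False))/' h.py
python3 - <<'E'
from h import *
st=state();c=st["tool_pos"];print(c,goal(.62,-.07,.085,-1.4))
S={n:snapshot(n) for n in("top","side")}
for zt in(c[2]+.010,c[2]+.014):
  for n,a in(("top",(50,135)),("side",(10,140))):
    print(n,round(zt,4),np.round(fitcircle(ortho(S[n],c,zt,.05),c,.030,.0075,sign=1,arc=a),4))
E
```

```text
[ 0.61739803 -0.07007687  0.09288895] [0.01, 0.27, 0.79, -0.63, -0.01, 0.11]
top 0.1029 [44.7314  0.6159 -0.0746]
side 0.1029 [39.9961  0.6231 -0.0746]
top 0.1069 [44.2686  0.6147 -0.074 ]
side 0.1069 [40.2341  0.6177 -0.0716]
```

>>> play_rows:
  motion:
    - [[5.5,0.4,0.45,0.5,-0.6,0,0],[5.5,0.4,0.45,0.8,-0.6,0,0],[5.5,0.4,0.45,1.2,-0.6,0,0],[5.5,0.4,0.45,1.5,-0.6,0,0],[5.5,0.4,0.45,1.8,-0.6,0,0],[5.5,0.4,0.45,2.0,-0.6,0,0],[5.5,0.4,0.45,2.0,-0.6,0,0],[5.5,0.4,0.45,2.0,-0.6,0,0]]

```text
clock: 7.35
tool_pos: [0.6221, -0.0675, 0.0727]
tcp_rot: [-2.249, -2.194, 0.0]
contact_force: [-0.0, -0.9, -1.1]
width: 0.655
grasp_force: 63.0
```

There's no contact force with the skirt about 3 mm below the rim, so it has entered the cup. I'll lower it the rest of the way.

>>> play_rows:
  motion:
    - [[5.5,0.1,0,0.3,0,0,0],[5.5,0.1,0,0.5,0,0,0],[5.5,0.1,0,0.65,0,0,0],[5.5,0.1,0,0.65,0,0,0],[5.5,0.1,0,0.65,0,0,0]]

```text
clock: 7.77
tool_pos: [0.6223, -0.0665, 0.0664]
tcp_rot: [2.248, 2.194, -0.0]
contact_force: [0.4, -0.4, -1.6]
width: 0.658
grasp_force: 63.0
```

>>> play_rows:
  motion:
    - [[8.5,0,0,0,0,0,0],[8.5,0,0,0,0,0,0],[8.5,0,0,0,0,0,0],[8.5,0,0,0,0,0,0],[8.5,0,0,-3,0,0,0],[8.5,0,0,-6,0,0,0],[8.5,0,0,-10,0,0,0],[8.5,0,0,-10,0,0,0]]

```text
clock: 8.43
tool_pos: [0.6268, -0.0659, 0.1743]
tcp_rot: [2.242, 2.188, 0.013]
contact_force: [2.1, 0.1, 0.9]
width: 0.995
grasp_force: 0.0
```

```bash
python3 - <<'E'
from h import *
st=state();print(goal(.50,.25,.17,0),goal(.437,.376,.1,0))
s=snapshot("side");c=(.622,-.07)
for z in(.074,.078,.082):print(z,np.round(fitcircle(ortho(s,c,z,.05),c,.030,.0075,sign=1,arc=(10,350)),4))
print(np.median(cloud(s)[...,2][[int(v) for v in proj(s,np.array([.60,-.07,.078]))[1:2]],:][0,int(proj(s,np.array([.60,-.07,.078]))[0])-1:int(proj(s,np.array([.60,-.07,.078]))[0])+2]))
E
```

```text
[31.27, -13.46, 0.26, 0.69, 0.02, -1.41] [43.71, -20.15, 7.17, 0.69, 0.02, -1.41]
0.074 [40.7778  0.6289 -0.0715]
0.078 [41.1107  0.6241 -0.0685]
0.082 [41.3255  0.6193 -0.0661]
0.08132614458307641
```

The side fit gives the spreader at (0.6241,-0.0685) with its top at about 78 mm; the same camera put the cup at (0.6243,-0.0697), so it's seated. Next is the cap, going round in front of the tap.

>>> play_rows:
  motion:
    - [[8.5,12.6,-17.5,0,0.7,0,-1.4],[8.5,12.6,-17.5,0,0.7,0,-1.4],[8.5,12.6,-17.5,0,0.7,0,-1.4],[8.5,12.6,-17.5,0,0.7,0,-1.4],[8.5,12.6,-17.5,0,0.7,0,-1.4],[8.5,43.5,-19.5,0,0.7,0,-1.4],[8.5,43.5,-19.5,0,0.7,0,-1.4],[8.5,43.5,-19.5,0,0.7,0,-1.4]]

```text
clock: 9.15
tool_pos: [0.4479, 0.1849, 0.166]
tcp_rot: [-2.217, -2.214, 0.015]
contact_force: [0.9, -0.4, -0.5]
width: 0.993
grasp_force: 0.0
```

```bash
python3 - <<'E'
from h import *
print(goal(.4366,.377,.08,0))
E
```

```text
[19.21, -1.05, 8.59, -0.69, 0.06, -0.08]
```

>>> play_rows:
  motion:
    - [[8.5,19.2,-1,2,0,0,0],[8.5,19.2,-1,2,0,0,0],[8.5,19.2,-1,2,0,0,0],[8.5,19.2,-1,2,0,0,0],[8.5,19.2,-1,2,0,0,0],[8.5,19.2,-1,5,0,0,0],[8.5,19.2,-1,8,0,0,0],[8.5,19.2,-1,8,0,0,0]]

```text
clock: 9.82
tool_pos: [0.4348, 0.3735, 0.0807]
tcp_rot: [-2.213, -2.217, 0.029]
contact_force: [-0.7, -1.5, -0.8]
width: 0.997
grasp_force: 0.0
```

>>> play_rows:
  motion:
    - [[8.5,0,0,0,0,0,0],[8.5,0,0,0,0,0,0],[8.5,0,0,0,0,0,0]]

```text
clock: 10.07
tool_pos: [0.439, 0.3767, 0.0882]
tcp_rot: [-2.216, -2.215, 0.01]
contact_force: [0.4, -0.4, 0.6]
width: 0.997
grasp_force: 0.0
```

```bash
python3 - <<'E'
from h import *
st=state();print(st["tool_pos"],goal(.4366,.377,.006,0))
E
```

```text
[0.43897209 0.37669398 0.08816944] [0.02, -0.15, 8.22, -0.59, -0.09, -0.05]
```

>>> play_rows:
  motion:
    - [[8.5,0,-0.15,3,-0.6,0,0],[8.5,0,-0.15,6,-0.6,0,0],[8.5,0,-0.15,7.4,-0.6,0,0],[8.5,0,-0.15,8.1,-0.6,0,0],[8.5,0,-0.15,8.1,-0.6,0,0],[8.5,0,-0.15,8.1,-0.6,0,0],[8.5,0,-0.15,8.1,-0.6,0,0]]

```text
clock: 10.65
tool_pos: [0.4365, 0.3772, 0.0071]
tcp_rot: [-2.221, -2.22, -0.002]
contact_force: [-0.4, 0.2, -0.0]
width: 0.993
grasp_force: 0.0
```

>>> play_rows:
  motion:
    - [[4.6,0,0,0,0,0,0],[4.6,0,0,0,0,0,0],[4.6,0,0,0,0,0,0],[4.6,0,0,0,0,0,0],[4.6,0,0,0,0,0,0],[4.6,0,0,0,0,0,0]]

```text
clock: 11.15
tool_pos: [0.4361, 0.3766, 0.0069]
tcp_rot: [-2.221, -2.221, -0.0]
contact_force: [-1.3, -1.9, 9.5]
width: 0.573
grasp_force: 60.3
```

>>> play_rows:
  motion:
    - [[4.6,0,0,-3,0,0,0],[4.6,0,0,-7,0,0,0],[4.6,0,0,-11,0,0,0],[4.6,-4,0.2,-12,0,0,0],[4.6,-8,0.4,-12,0,0,0],[4.6,-12,0.6,-12,0,0,0],[4.6,-16,0.8,-12,0,0,0],[4.6,-20,1,-12,0,0,0]]

```text
clock: 11.82
tool_pos: [0.4453, 0.1743, 0.1257]
tcp_rot: [-2.221, -2.221, 0.002]
contact_force: [1.2, -0.5, -1.1]
width: 0.576
grasp_force: 63.0
```

>>> play_rows:
  motion:
    - [[4.6,-4,0,0,0,0,0],[4.6,-8,0,0,0,0,0],[4.6,-12,0,0,0,0,0],[4.6,-15,3,0,0,0,1.4],[4.6,-18,6,0,0,0,1.4],[4.6,-20,10,0,0,0,1.4],[4.6,-22,13,0,0,0,1.4],[4.6,-24,17,0,0,0,1.4]]

```text
clock: 12.48
tool_pos: [0.6136, -0.065, 0.1252]
tcp_rot: [-2.249, -2.192, 0.004]
contact_force: [0.2, 0.3, -0.5]
width: 0.574
grasp_force: 63.1
```

>>> play_rows:
  motion:
    - [[4.6,0,0,0,0,0,0],[4.6,0,0,0,0,0,0],[4.6,0,0,0,0,0,0]]

```text
clock: 12.73
tool_pos: [0.6121, -0.0618, 0.1247]
tcp_rot: [-2.246, -2.192, 0.003]
contact_force: [0.1, 0.5, -0.9]
width: 0.574
grasp_force: 63.1
```

```bash
python3 - <<'E'
from h import *
st=state();print(st["tool_pos"],goal(.622,-.067,.095,-1.4))
E
```

```text
[ 0.61205122 -0.06183428  0.12472185] [-0.49, 1.02, 2.97, -0.19, -0.03, 0.01]
```

Now I'll hover the cap at about 20 mm and measure it against the seated spreader.

>>> play_rows:
  motion:
    - [[4.6,-0.5,1,1.5,0,0,0],[4.6,-0.5,1,2.8,0,0,0],[4.6,-0.5,1,2.8,0,0,0],[4.6,-0.5,1,2.8,0,0,0],[4.6,-0.5,1,2.8,0,0,0]]

```text
clock: 13.15
tool_pos: [0.622, -0.0669, 0.0974]
tcp_rot: [-2.246, -2.194, 0.002]
contact_force: [1.2, -1.3, -1.0]
width: 0.574
grasp_force: 63.1
```

```bash
python3 - <<'E'
from h import *
st=state();c=st["tool_pos"];print(c)
S={n:snapshot(n) for n in("top","side")};zt=c[2]-.0039+.015;r=[]
for n,a in(("top",(50,135)),("side",(30,150))):
    b=fitcircle(ortho(S[n],c,zt,.05),c,.026,.009,sign=-1,arc=a);print(n,round(zt,4),np.round(b,4))
    o=cv2.resize(ortho(S[n],c,zt,.05,.0002),(400,400),interpolation=3);r.append(cv2.circle(o,(int(200-(b[2]-c[1])/.1*400),int(200-(b[1]-c[0])/.1*400)),104,(0,0,255),1))
cv2.imwrite("pics/h2.png",np.hstack(r))
E
```

```text
[ 0.6220341  -0.0669118   0.09742203]
top 0.1085 [64.0823  0.6184 -0.0663]
side 0.1085 [36.3818  0.6166 -0.0627]
```

View pics/h2.png

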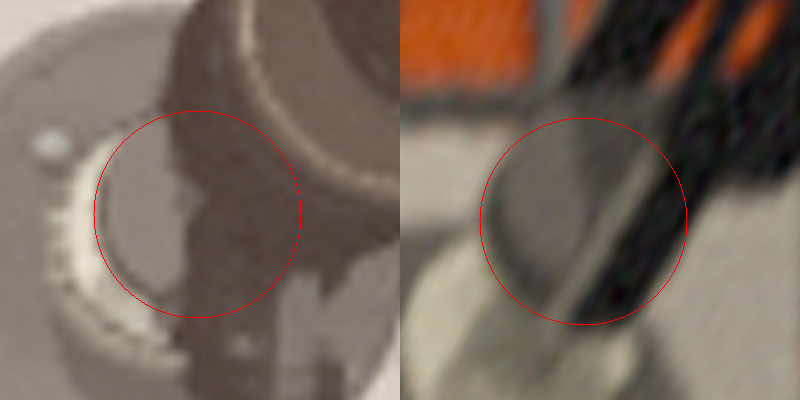

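The top patch (left) shows the cap's disc concentric with the spreader to within about 2 mm; the red circle follows the lower edge of its side wall. I'll nudge it 1 mm and lower the spigot into the hole.

>>> play_rows:
  motion:
    - [[4.6,-0.1,0,0.5,0,0,0],[4.6,-0.1,0,1.0,0,0,0],[4.6,-0.1,0,1.4,0,0,0],[4.6,-0.1,0,1.7,0,0,0],[4.6,-0.1,0,1.8,0,0,0],[4.6,-0.1,0,1.8,0,0,0]]

```text
clock: 13.75
tool_pos: [0.6224, -0.0687, 0.0786]
tcp_rot: [-2.247, -2.193, 0.003]
contact_force: [-0.2, -0.1, -1.3]
width: 0.578
grasp_force: 63.1
```

>>> play_rows:
  motion:
    - [[4.6,0,0,0.15,0,0,0],[4.6,0,0,0.3,0,0,0],[4.6,0,0,0.35,0,0,0],[4.6,0,0,0.35,0,0,0],[4.6,0,0,0.35,0,0,0]]

```text
clock: 14.17
tool_pos: [0.6228, -0.0687, 0.0757]
tcp_rot: [-2.248, -2.193, 0.002]
contact_force: [-0.3, -0.7, -0.5]
width: 0.573
grasp_force: 63.1
```

>>> play_rows:
  motion:
    - [[8.5,0,0,0,0,0,0],[8.5,0,0,0,0,0,0],[8.5,0,0,0,0,0,0],[8.5,0,0,0,0,0,0],[8.5,0,0,-3,0,0,0],[8.5,0,0,-6,0,0,0],[8.5,0,0,-9,0,0,0],[8.5,0,0,-9,0,0,0]]

```text
clock: 14.83
tool_pos: [0.6267, -0.0682, 0.1722]
tcp_rot: [2.244, 2.19, 0.009]
contact_force: [1.4, 0.0, 1.1]
width: 0.993
grasp_force: 0.0
```

>>> play_rows:
  motion:
    - [[8.5,0,-4,0,0,0,0],[8.5,0,-8,0,0,0,0],[8.5,3,-12,0,0,0,0],[8.5,6,-16,0,0,0,0],[8.5,10,-17.2,0,0,0,0],[8.5,14,-17.2,0,0,0,0],[8.5,18,-17.2,0,0,0,0],[8.5,18,-17.2,0,0,0,0]]

```text
clock: 15.5
tool_pos: [0.4547, 0.1225, 0.1672]
tcp_rot: [-2.239, -2.202, -0.005]
contact_force: [0.1, 0.2, 0.8]
width: 0.993
grasp_force: 0.0
```

```bash
python3 - <<'E'
from h import *
st=state();print(st["tool_pos"])
S={n:snapshot(n) for n in("top","side")};c=(.622,-.07);r=[]
for n in S:
    print(n,np.round(fitcircle(ortho(S[n],c,.086,.05),c,.026,.008,sign=-1,arc=(-90,90)),4),np.round(fitcircle(ortho(S[n],c,.078,.05),c,.030,.008,sign=1,arc=(90,270)),4))
    r.append(cv2.resize(ortho(S[n],c,.086,.05,.0002),(400,400),interpolation=3))
cv2.imwrite("pics/p.png",np.hstack(r))
c=(.458,.262)
n="top"
for z,R in((.021,.0215),(.006,.0215)):print(z,np.round(fitcircle(ortho(S[n],c,z,.05),c,R,.008,sign=-1,arc=(90,330)),4))
m=mark_of("top","knob_pointer")[:2];print([(q["conf"],at_z(S["top"],q["location"],.006).round(4)) for q in m])
for y in(119,-61): print(goal(.460,.262,.13,y))
E
```

```text
[0.45474179 0.1225205  0.16718163]
top [35.6737  0.6194 -0.0684] [33.462   0.6212 -0.0696]
side [28.2079  0.6224 -0.0672] [23.7795  0.6236 -0.069 ]
0.021 [50.3564  0.4614  0.2618]
0.006 [51.187   0.462   0.2612]
[]
[14.58, 0.16, 3.61, -0.05, -0.09, -120.25]
[14.58, 0.16, 3.61, -0.08, 0.04, 59.75]
```

View pics/p.png

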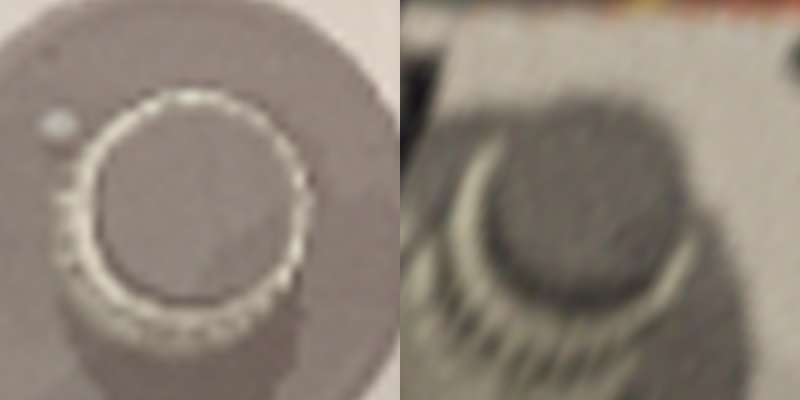

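The cap is on the spreader: disc centre (200,200) in the top patch with an even flange ring around it, flat in both views. That uses up my picture allowance, so from here I work by numbers.

I'll fit a spindle model to the first images for its position while I move to the knob.

```bash
cat > sp.py <<'E'
from h import *
def dpts(x,y,z0,z1,yaw):
    t=np.linspace(-np.pi,np.pi,40);P=[]
    for r,z in((6,z0),(6,z1-.003),(4.5,z1)):
        q=np.c_[np.maximum(r*np.cos(t),-1.5),r*np.sin(t)]*.001
        P.append(np.c_[x+q[:,0]*np.cos(yaw)-q[:,1]*np.sin(yaw),y+q[:,0]*np.sin(yaw)+q[:,1]*np.cos(yaw),np.full(40,z)])
    return np.vstack(P)
if __name__=="__main__":
    from scipy.optimize import minimize
    for n in("top","side"):
        s=snapshot(n);f=cv2.imread(f"pics/{n}0.png").astype(np.float32);uv0=proj(s,np.array([.5,-.068,.07]));u0,v0=(uv0-15).astype(int)
        g=f[v0:v0+30,u0:u0+30];g=g[...,2]-g[...,0];g=np.clip(g-np.median(g)-8,0,None)
        def cost(p):
            uv=(proj(s,dpts(p[0],p[1],p[2],.079,-.024))-[u0,v0]+.5)*16
            m=np.zeros((480,480),np.float32);cv2.fillConvexPoly(m,cv2.convexHull(uv.astype(np.int32)),1)
            m=cv2.resize(m,(30,30),interpolation=cv2.INTER_AREA);m=cv2.GaussianBlur(m,(0,0),.6)
            return -np.corrcoef(m.ravel(),g.ravel())[0,1]
        best=min(((cost((x,y,z)),x,y,z) for x in np.arange(.490,.511,.001) for y in np.arange(-.078,-.058,.001) for z in(.054,.058,.062,.066)))
        r=minimize(cost,best[1:],method="Nelder-Mead",options=dict(initial_simplex=[np.array(best[1:])+d for d in np.vstack([np.zeros(3),np.eye(3)*.002])],xatol=1e-4))
        print(n,np.round(best,4),np.round(r.x,4),r.fun)
E
python3 sp.py
```

```text
top [-0.9851  0.5    -0.067   0.066 ] [ 0.4999 -0.067   0.0685] -0.9875811207543834
side [-0.9532  0.503  -0.067   0.058 ] [ 0.5032 -0.0668  0.0575] -0.9559166264118717
```

>>> play_rows:
  motion:
    - [[3,3,0,0,0,0,7.1],[3,6,0,0,0,0,14.2],[3,9,0,1,0,0,21.3],[3,12,0,2,0,0,28.4],[3,14.7,0.2,3,0,0,35.5],[3,14.7,0.3,4,0,0,42.6],[3,14.7,0.3,5,0,0,49.7],[3,14.7,0.3,6,0,0,56.8]]

```text
clock: 16.42
tool_pos: [0.4626, 0.2608, 0.1051]
tcp_rot: [3.024, 0.848, -0.004]
contact_force: [-0.0, -0.1, -0.3]
width: 0.349
grasp_force: 0.0
```

>>> play_rows:
  motion:
    - [[3,0,0,0,0,0,3],[3,0,0,0,0,0,3],[3,0,0,0,0,0,3],[3,0,0,0,0,0,3]]

```text
clock: 16.75
tool_pos: [0.4625, 0.2614, 0.1061]
tcp_rot: [-3.043, -0.782, 0.002]
contact_force: [-0.5, 0.7, 1.7]
width: 0.35
grasp_force: 0.0
```

```bash
python3 - <<'E'
from h import *
st=state();print(st["tool_pos"],st["width"],goal(.461,.2615,.024,-61))
E
```

```text
[0.46250649 0.26144072 0.10614254] 0.35002901103836126 [-0.12, -0.07, 8.21, -0.03, 0.07, -0.18]
```

>>> play_rows:
  motion:
    - [[3,-0.1,0,3,0,0,0],[3,-0.1,0,6,0,0,0],[3,-0.1,0,7.4,0,0,0],[3,-0.1,0,8.2,0,0,0],[3,-0.1,0,8.2,0,0,0],[3,-0.1,0,8.2,0,0,0]]

```text
clock: 17.25
tool_pos: [0.4613, 0.262, 0.0244]
tcp_rot: [-3.042, -0.782, 0.002]
contact_force: [0.3, 0.7, 0.3]
width: 0.352
grasp_force: 0.0
```

>>> play_rows:
  motion:
    - [[1,0,0,0,0,0,0],[1,0,0,0,0,0,0],[1,0,0,0,0,0,0],[1,0,0,0,0,0,0],[1,0,0,0,0,0,0]]

```text
clock: 17.67
tool_pos: [0.4619, 0.2625, 0.0254]
tcp_rot: [-3.042, -0.781, -0.002]
contact_force: [-0.7, -1.0, 6.8]
width: 0.155
grasp_force: 59.9
```

>>> play_rows:
  motion:
    - [[1,0,0,-3,0,0,0],[1,0,0,-7,0,0,0],[1,0,0,-11,0,0,0],[1,-1.4,3.5,-12,0,0,3],[1,-2.9,7,-12,0,0,6],[1,-4.3,10.5,-12,0,0,9],[1,-5.7,14,-12,0,0,12],[1,-7.1,17.5,-12,0,0,15]]

```text
clock: 18.33
tool_pos: [0.4832, 0.0726, 0.1448]
tcp_rot: [-3.119, -0.374, 0.0]
contact_force: [0.0, 0.2, -0.5]
width: 0.157
grasp_force: 58.9
```

```bash
python3 - <<'E'
from h import *
st=state();print(st["tool_pos"],st["width"],goal(.5016,-.067,.125,-91.4))
E
```

```text
[0.48316367 0.07256579 0.14476934] 0.1569944074401203 [-1.51, 14.0, 1.98, -0.0, 0.01, 15.09]
```

>>> play_rows:
  motion:
    - [[1,-0.4,4,0,0,0,5],[1,-0.8,8,0,0,0,10],[1,-1.2,11,1,0,0,15],[1,-1.5,14,2,0,0,15],[1,-1.5,14,2,0,0,15],[1,-1.5,14,2,0,0,15],[1,-1.5,14,2,0,0,15],[1,-1.5,14,2,0,0,15]]

```text
clock: 19.0
tool_pos: [0.5022, -0.0637, 0.1244]
tcp_rot: [-3.141, 0.029, 0.001]
contact_force: [-0.1, -0.4, 0.0]
width: 0.162
grasp_force: 58.9
```

```bash
python3 - <<'E'
from h import *
st=state();c=st["tool_pos"];print(c,st["width"],goal(.5016,-.067,.1124,-91.4))
S={n:snapshot(n) for n in("top","side")};zb=c[2]-.0224
for n,a in(("side",(60,200)),("side",(90,270)),("top",(60,150)),("top",(30,180))):
    b=fitcircle(ortho(S[n],c,zb,.05),c,.0215,.009,sign=-1,arc=a);print(n,a,np.round(b,4))
for n in S:
    for m in mark_of(n,"knob_pointer")[:2]:print(n,round(m["conf"],2),at_z(S[n],m["location"],zb+.003).round(4))
    cv2.imwrite(f"pics/{n}_k.png",S[n]["frame"])
E
```

```text
[ 0.50221367 -0.06371063  0.12438037] 0.16192450860256877 [-0.05, 0.33, 1.2, -0.03, 0.05, 0.34]
side (60, 200) [51.5645  0.5076 -0.0661]
side (90, 270) [62.5767  0.5082 -0.0655]
top (60, 150) [53.9654  0.4992 -0.0649]
top (30, 180) [44.5763  0.5004 -0.0649]
side 0.82 [ 0.5255 -0.0639  0.105 ]
```

>>> play_rows:
  motion:
    - [[1,0,0.3,0.5,0,0,0.3],[1,0,0.3,1,0,0,0.3],[1,0,0.3,1.5,0,0,0.3],[1,0,0.3,1.9,0,0,0.3],[1,0,0.3,2.1,0,0,0.3],[1,0,0.3,2.1,0,0,0.3],[1,0,0.3,2.1,0,0,0.3]]

```text
clock: 19.78
tool_pos: [0.5018, -0.0682, 0.1027]
tcp_rot: [-3.141, 0.041, 0.004]
contact_force: [-0.1, 0.2, 0.0]
width: 0.153
grasp_force: 59.0
```

```bash
python3 - <<'E'
from h import *
st=state();c=st["tool_pos"];print(c,st["contact_force"],goal(.5018,-.0667,.095,-91.4))
S={n:snapshot(n) for n in("top","side")}
for zb in(c[2]-.0224,c[2]-.0194):
  for n,a in(("side",(60,200)),("side",(90,270)),("top",(60,150)),("top",(60,180))):
    b=fitcircle(ortho(S[n],c,zb,.05),c,.0215,.009,sign=-1,arc=a);print(n,a,np.round(b,4))
E
```

```text
[ 0.5017559  -0.06820473  0.10266193] [-0.07352156  0.21621496  0.04970897] [0.0, -0.15, 0.77, 0.0, 0.13, -0.08]
side (60, 200) [56.9583  0.5078 -0.0712]
side (90, 270) [59.6746  0.5084 -0.07  ]
top (60, 150) [52.0534  0.5    -0.0694]
top (60, 180) [53.415   0.5012 -0.0688]
side (60, 200) [57.1353  0.5048 -0.0688]
side (90, 270) [59.9481  0.5054 -0.0682]
top (60, 150) [51.9672  0.5    -0.0688]
top (60, 180) [53.2648  0.5006 -0.0682]
```

>>> play_rows:
  motion:
    - [[1,-0.06,-0.15,0,0,0,0],[1,-0.06,-0.15,0.2,0,0,0],[1,-0.06,-0.15,0.4,0,0,0],[1,-0.06,-0.15,0.5,0,0,0],[1,-0.06,-0.15,0.6,0,0,0],[1,-0.06,-0.15,0.6,0,0,0]]

```text
clock: 20.38
tool_pos: [0.5011, -0.0667, 0.0966]
tcp_rot: [3.141, -0.041, -0.003]
contact_force: [0.6, -0.1, -0.3]
width: 0.161
grasp_force: 58.9
```

>>> play_rows:
  motion:
    - [[1,0,0,0.15,0,0,0],[1,0,0,0.3,0,0,0],[1,0,0,0.4,0,0,0],[1,0,0,0.4,0,0,0],[1,0,0,0.4,0,0,0]]

```text
clock: 20.8
tool_pos: [0.5012, -0.0667, 0.0928]
tcp_rot: [-3.141, 0.041, 0.003]
contact_force: [0.6, -0.1, -0.3]
width: 0.157
grasp_force: 59.0
```

>>> play_rows:
  motion:
    - [[1,0,0,0.2,0,0,0],[1,0,0,0.4,0,0,0],[1,0,0,0.6,0,0,0],[1,0,0,0.7,0,0,0],[1,0,0,0.7,0,0,0]]

```text
clock: 21.22
tool_pos: [0.5013, -0.0667, 0.0859]
tcp_rot: [3.141, -0.041, -0.003]
contact_force: [-1.6, -0.7, 3.7]
width: 0.154
grasp_force: 59.5
```

First contact, 3.7 N, comes right at the expected home height. I'll press down in steps.

>>> play_rows:
  motion:
    - [[1,0,0,0,0,0,0],[1,0,0,0.1,0,0,0],[1,0,0,0.2,0,0,0],[1,0,0,0.3,0,0,0],[1,0,0,0.4,0,0,0],[1,0,0,0.5,0,0,0],[1,0,0,0.6,0,0,0],[1,0,0,0.6,0,0,0]]

```text
clock: 21.88
tool_pos: [0.5014, -0.0667, 0.0803]
tcp_rot: [3.141, -0.041, -0.002]
contact_force: [-2.3, 0.4, 8.9]
width: 0.158
grasp_force: 60.4
```

>>> play_rows:
  motion:
    - [[1,0,0,0.1,0,0,0],[1,0,0,0.2,0,0,0],[1,0,0,0.2,0,0,0],[1,0,0,0.2,0,0,0]]

```text
clock: 22.22
tool_pos: [0.5016, -0.0667, 0.0797]
tcp_rot: [3.141, -0.041, -0.002]
contact_force: [-7.1, -0.2, 23.9]
width: 0.158
grasp_force: 62.4
```

The force followed the spring curve over about 6 mm and then jumped to 24 N, so the knob is home and the spindle is at its stop. Handing in.

```bash
python3 -c "
from h import *
S=snapshot('top');c=(.62,-.069);print(fitcircle(ortho(S,c,.086,.05),c,.026,.008,sign=-1,arc=(-90,180)))
print(state()['contact_force'],job_done())"
```

```text
(np.float32(43.253433), np.float64(0.6198), np.float64(-0.068))
the job is handed in; nothing more can be done
[-7.18184205 -0.62380713 23.39811195] None
```

The hob is back together and handed in: spreader seated in the cup, cap centred and flat on it, and knob home on the spindle and held fully pressed; `job_done` returned no verdict, so I don't know the score.

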